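Set up the drop-front bench desk for writing

ROBOT

A 7-joint arm with a two-finger parallel gripper is mounted at the origin on the work surface; the furniture and walls round the work are solid. World frame = base frame: x ahead of the robot, y to its left, z up, the work surface at z = 0. Lengths are in m, angles in rad, forces in N, time in s.
With the tool pointing down it reaches from about 0.35 to 0.9 m from the base axis. Payload 19.9 kg.
Tool frame: the origin (TCP) lies midway between the tips of the shut fingers; the grasp point (between the pads) lies 19 mm behind it; z points along the fingers, y is the line along which they close (so a half turn about z gives the same grasp; the last joint's range is limited). The gripper opens to 94 mm and grips with 3 to 60 N. Pads are 16 mm wide; open, the fingers measure 119 mm over their backs; the gripper's body (75 mm by 177 mm) begins 78 mm behind the grasp point.
Start: joints at [1.171, 0.417, -0.01, 1.614, 0.005, 1.111, -0.053], TCP at [0.219, -0.585, 0.205] pointing down, gripper open.
Joint ranges: [-2.81, 2.81], [-0.39, 2.02], [-1.27, 1.25], [0.06, 2.57], [-1.19, 4.33], [0.19, 2], [-2.82, 2.82]. Speed limits (rad/s): [1.89, 1.89, 2.39, 2.39, 3.01, 3.01, 3.01].

INTERFACE

Orientations are given as [roll, pitch, yaw] about the fixed x, y, z axes, in that order (R = Rz(yaw) Ry(pitch) Rx(roll)).
In Python, from workcell import state, vision, robot gives the robot as it stands. The module is installed in compiled form; this text tells all that it offers.
- The arm moves only by the tool move_arm, never from a script. Its argument "plan" is a list of rows, each a list of 4 numbers: the shift along the world's x, y, z each as a share of 0.05 m, from -1 to 1, then the turn about the world's z as a share of 8 degrees, from -1 to 1. In form: [[dx, dy, dz, turn], ...]. A call has 1 to 20 rows; each row shifts and turns the commanded pose from where the row before left it; what a row does not reach is not made up. A row lasts 1/10 s, in which the tool goes at most 50 mm and 8.59 degrees, less where a joint would pass 70% of its speed; a pose out of reach is approached as far as the arm can. A call with a number of a shift or a turn outside -1 to 1 is refused whole. A call with a gripper value outside its range is refused whole. "hand" is the opening, from 0 (shut) to 1 (fully open), set as the call begins (left out, the last holds). The fingers move at their own pace and stop on an object; the grip force is fixed at half the most. Time passes only in rows, so rows that do not move let the fingers close. It gives the time, the measured TCP pose, the force, the opening and the grip force at its end, in the units of the state.
- state(): the state, without advancing time (a new reading comes with each control period).
- vision.grab_frame(name): name is "scene" or "side" or "wrist"; returns a dict with "img" (420x560x3 uint8, red, green, blue), "range_z" (420x560 float32, m along the optical axis (not along the pixel's ray), 0 where there is no reading), "fx", "fy", "cx", "cy" (pixels), "k1" (the pictures are not rectified: a ray, as slopes to the right and down, at radius r is drawn at 1 + k1 r^2 times it, then the intrinsics apply), "rvec" (rotation vector, rad) and "tvec" (3), from world to camera coordinates, as OpenCV has them. Camera axes: x right, y down, z forward; pixel columns grow to the right and rows downward; lengths in m; the calibration is good to about 2 mm. A picture is of the moment at which its call begins.
- robot.hand_in(): hands the job in; it is judged then, once.
The state is a dict: "t": time; "joints": joint angles; "joint_velocities": joint speeds; "effort": joint torques, N m; "position": TCP position; "orientation": TCP orientation; "force": force on the tool from outside, world axes, zero at the start; "wrist_torque": the same for the moment, N m; "grip_width": opening from 0.0 (shut) to 1.0 (fully open); "grip_force": force on a finger pad.
Only numpy, scipy, OpenCV 4.12 (cv2) and the standard library are available. Lean on these libraries where they do the work, as an engineer would, in place of code of your own. Each camera call takes 0.05 s, during which the arm holds its last target. There are 200 camera calls.

TASK

Open the little drop-front desk on the bench for writing: pull both slide-out supports out by their knobs as far as they go, and only then take the flap by its knob and lower it gently onto them. Do not let the flap drop.

Things in the scene. Friction and masses are not known exactly. Their poses are not given: they have to be found in the camera images.
- desk: Small slant-front wooden desk, fixed to the bench, 220 mm wide, 150 deep, 205 high. Its base is 100 mm high with an upright front; above, the closed flap slopes back. Origin: on the bench under the middle of the hinge line, at the front face. Its -x axis points out of the front (supports slide and flap falls that way), z up. Its front faces the robot's left, so its +y side is far from the robot.
- near_support (a joint): How far the slide-out support nearer the robot (at y = -90 mm in the desk's frame) is pulled out, in m: 0 fully in, 0.11 fully out at its stop. A bar 20 mm wide and 27 mm high in the desk's base, its top 100 mm above the bench. Needs about 2 N, stays where it is left.
- far_support (a joint): The same for the support farther from the robot (at y = +90 mm in the desk's frame): 0 fully in, 0.11 fully out.
- flap (a joint): Angle of the flap in rad: 0 closed (leaning back, 55 degrees to the horizontal), 0.61 upright, 2.18 horizontal on the supports; without them it sags to 2.53. Hinge line: parallel to the desk's y, through (0, 0, 107 mm) in its frame. Panel 212 mm wide, 130 mm from hinge to edge, 14 mm thick, 0.3 kg. Light hinge: past upright an unheld flap falls.
- near_support_knob (a point): Centre of the dark drum-shaped knob (24 mm across and 28 mm long, lying along the desk's y, flat ends) on the front end of the nearer support; 48 mm in front of the end of the bar on a 12 mm stem, 86 mm above the bench. Moves with the support along the desk's -x.
- far_support_knob (a point): Centre of the like knob of the farther support.
- flap_knob (a point): Centre of a like drum knob (24 mm across, 28 mm long along the desk's y) on a 12 mm stem in the middle of the flap's free edge, in the flap's plane; 170 mm from the hinge line, 40 mm past the edge. Closed it is the highest point of the desk, 246 mm above the bench; lowered, 107 mm. Gripped by its flat ends, it turns in the fingers as the flap swings.

How it is judged:
By the outcome, as a careful person would: the job done as asked, in the order asked, and still so for the second after the job is handed in, with the robot touching nothing.
It also fails if it takes over 61 s, if anything falls off the work surface, if the arm or the gripper's body presses on something with over 40 N, if the wrist force passes 120 N, or if a joint passes its speed limit or range.

## Working session

There is one attempt and no reset: what is moved stays moved. The work goes in short steps, Python scripts to look and compute and a tool call to move; the robot and the scene stay as the last step left them, time stands still between calls to the robot, and variables do not carry over. Pictures are saved under pics/ and viewed, at most 10 in all, crops included, and the job is handed in when it is done.

Besides the shell and the picture viewer there is one more tool, called after "Emit:" in YAML: its name, and indented under it one key for each argument. move_arm: Moves the arm, as the interface text tells. Shift numbers are shares of 0.05 m and turn numbers shares of 8 degrees, none past 1 either way. Its arguments: {"type":"object","properties":{"plan":{"type":"array","items":{"type":"array","items":{"type":"number"}}},"hand":{"type":"number"}},"required":["plan"]}

```bash
mkdir -p pics
cat > h.py <<'E'
import numpy as np, cv2
from workcell import state, vision, robot
def grab(n):
    f=vision.grab_frame(n); f['R']=cv2.Rodrigues(np.array(f['rvec'],float))[0]; f['t']=np.array(f['tvec'],float).ravel(); return f
def save(f,p): cv2.imwrite(p,f['img'][:,:,::-1])
def ray(f,u,v):
    d=np.array([(u-f['cx'])/f['fx'],(v-f['cy'])/f['fy']]); s=d.copy()
    for _ in range(20): s=d/(1+f['k1']*(s@s))
    return np.array([s[0],s[1],1.])
def onz(f,u,v,z):
    c=-f['R'].T@f['t']; d=f['R'].T@ray(f,u,v); return c+d*(z-c[2])/d[2]
def dep(f,u,v):
    z=f['range_z'][int(v),int(u)]; return f['R'].T@(ray(f,u,v)*z-f['t'])
E
python3 - <<'E'
from h import *
s=state(); print({k:np.round(s[k],3) for k in s})
a=grab('scene');b=grab('side');
for f in(a,b): print(-f['R'].T@f['t'])
save(a,'pics/scene0.png'); save(b,'pics/side0.png')
E
```

```text
{'t': np.float64(0.0), 'joints': array([ 1.171,  0.418, -0.01 ,  1.614,  0.005,  1.111, -0.053]), 'joint_velocities': array([ 0.001,  0.002, -0.001, -0.   , -0.   ,  0.   , -0.001]), 'effort': array([ 3.0000e-03, -8.5126e+01,  6.4100e-01, -4.2598e+01, -4.9000e-02,
        1.9000e-02,  0.0000e+00]), 'position': array([ 0.219, -0.585,  0.205]), 'orientation': array([-3.14 ,  0.   ,  0.359]), 'force': array([-0.173, -0.039, -0.108]), 'wrist_torque': array([ 0.02 ,  0.013, -0.01 ]), 'grip_force': np.float64(0.0), 'grip_width': np.float64(0.997)}
[0.15639108 0.43347356 0.64261465]
[0.26744116 0.40449838 0.68031904]
```

View pics/scene0.png

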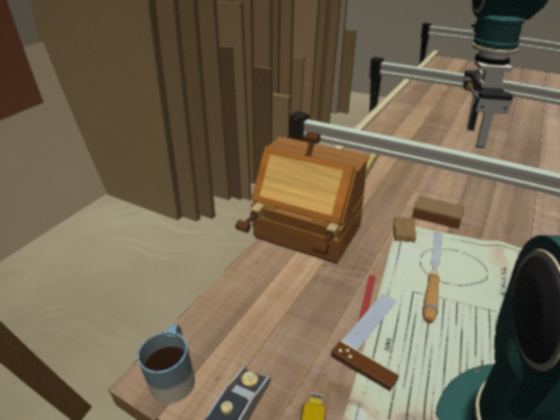

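View pics/side0.png

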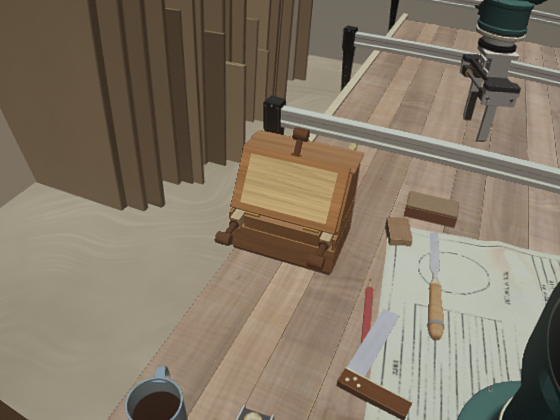

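The scene view shows the desk with its flap knob at about (313,138), near support knob (322,242) and far knob (244,226). In the side view they are at (301,133), (315,262) and (223,238). A rail runs behind the desk.

Run:
```python
from h import *
P={'scene':[(322,242),(244,226),(313,138)],'side':[(315,262),(223,238),(301,133)]}
for n in P:
    f=grab(n); i=cv2.cvtColor(f['img'],cv2.COLOR_RGB2HSV)
    for (u,v),z in zip(P[n],(.086,.086,.246)):
        w=f['img'][v-12:v+13,u-14:u+15].astype(int)
        m=(w.sum(2)<w[10:15,12:17].sum(2).mean()*1.25).astype(np.uint8)
        k,l,st,c=cv2.connectedComponentsWithStats(m); j=1+np.argmax(st[1:,4]); cu,cv_=c[j]+[u-14,v-12]
        print(n,(u,v),np.round((cu,cv_),1),st[j,4],'plane',np.round(onz(f,cu,cv_,z),3),'depth',np.round(dep(f,cu,cv_),3))
    # rails & desk corners
    for q in ({'scene':[(300,122),(400,148),(540,180),(368,155),(258,150)],'side':[(275,103),(400,143),(540,180),(362,155),(250,140)]}[n]): print(q,np.round(dep(f,*q),3))
    big=cv2.resize(f['img'][110:290,200:400],None,fx=4,fy=4,interpolation=cv2.INTER_CUBIC)[:600]
    if n=='side':cv2.imwrite('pics/crop_side.png',cv2.resize(f['img'][100:290,200:400],None,fx=3,fy=3)[:,:,::-1])
```

```text
scene (322, 242) [321.6 242.3] 696 plane [ 0.437 -0.196  0.086] depth [ 0.43  -0.181  0.099]
scene (244, 226) [249.8 224.5] 272 plane [ 0.601 -0.177  0.086] depth [ 0.595 -0.169  0.094]
scene (313, 138) [308.5 137.6] 236 plane [ 0.535 -0.326  0.246] depth [ 0.531 -0.318  0.25 ]
(300, 122) [ 0.657 -0.518  0.186]
(400, 148) [ 0.384 -0.534  0.165]
(540, 180) [ 0.057 -0.534  0.164]
(368, 155) [ 0.417 -0.386  0.205]
(258, 150) [ 1.431 -1.457 -0.495]
side (315, 262) [316.  260.3] 610 plane [ 0.432 -0.181  0.086] depth [ 0.429 -0.17   0.097]
side (223, 238) [228.1 236.6] 362 plane [ 0.605 -0.171  0.086] depth [ 0.599 -0.16   0.098]
side (301, 133) [300.3 135.3] 239 plane [ 0.526 -0.323  0.246] depth [ 0.524 -0.317  0.25 ]
(275, 103) [ 0.665 -0.525  0.195]
(400, 143) [ 0.365 -0.532  0.161]
(540, 180) [ 0.059 -0.532  0.154]
(362, 155) [ 0.415 -0.375  0.203]
(250, 140) [ 0.635 -0.33   0.205]
```

View pics/crop_side.png

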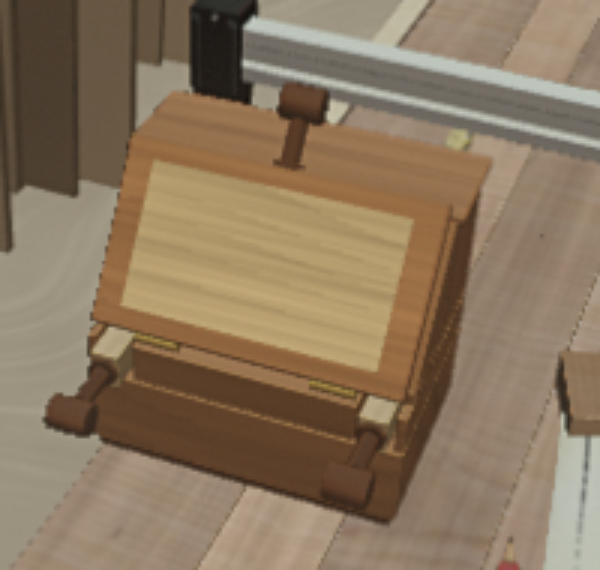

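The crop puts the knob centres at about (316,262), (224,238) and (301,135) in the side view. Next I'll fit the desk pose from both views.

Run:
```python
from h import *
from scipy.optimize import least_squares
P={'scene':[(322,242),(243.5,226),(313,138)],'side':[(316,261.7),(224.3,237.7),(301,134.7)]}
Q=[]
for n in P:
    f=grab(n); Q.append([onz(f,*p,z) for p,z in zip(P[n],(.086,.086,.246))])
Q=np.array(Q); print(np.round(Q,3)); Q=Q.mean(0)
L=np.array([[-.048,-.09],[-.048,.09],[.0975,0]])
def w(p,l): x,y,t=p; ey=np.array([np.cos(t),np.sin(t)]); ex=np.array([np.sin(t),-np.cos(t)]); return np.array([x,y])+l[:,:1]*ex+l[:,1:]*ey
r=least_squares(lambda p:(w(p,L)-Q[:,:2]).ravel(),[.52,-.22,.07]); print(r.x,np.degrees(r.x[2]),np.round(r.fun,4)); print(w(r.x,L).round(4))
```

```text
[[[ 0.437 -0.197  0.086]
  [ 0.611 -0.166  0.086]
  [ 0.525 -0.329  0.246]]

 [[ 0.431 -0.178  0.086]
  [ 0.61  -0.165  0.086]
  [ 0.526 -0.326  0.246]]]
[ 0.52315462 -0.22625701  0.07416491] 4.249336561357228 [-0.0037  0.0022 -0.0011 -0.0058  0.0048  0.0036]
[[ 0.4298 -0.1851]
 [ 0.6094 -0.1717]
 [ 0.5304 -0.3235]]
```

Emit:
move_arm:
  plan:
    - [0,0,0.5,0]
    - [0,0,0.5,0]
    - [0,0,0.5,0]
    - [0,0,0.5,0]
    - [0,0,0.5,0]
    - [0.25,0.5,0,0.6]
    - [0.25,0.5,0,0.6]
    - [0.25,0.5,0,0.6]
    - [0.25,0.5,0,0.6]
    - [0.25,0.5,0,0.6]
    - [0.25,0.5,0,0.6]
    - [0.25,0.5,0,0.6]
    - [0.25,0.5,0,0.6]
    - [0.3,0.5,0,0.6]
    - [0.3,0.5,0,0.6]
    - [0.3,0.5,0,0.6]
    - [0.3,0.5,0,0.6]
    - [0.3,0.5,0,0.6]
    - [0.3,0.5,0,0.6]
    - [0.2,0.5,0,0.6]
  hand: 1

```text
t: 2.3
position: [0.4205, -0.208, 0.3304]
orientation: [3.142, -0.0, 1.622]
force: [-0.4, -0.1, 0.2]
grip_width: 1.004
grip_force: 0.0
```

Emit:
move_arm:
  plan:
    - [0,0.5,0,0.2]
    - [0,0,0,0]
    - [0,0,0,0]

```text
t: 2.6
position: [0.4191, -0.1847, 0.3306]
orientation: [-3.142, 0.001, 1.643]
force: [0.0, -1.0, -0.9]
grip_width: 0.995
grip_force: 0.0
```

Run:
```python
from h import *
s=state(); print({k:np.round(s[k],3) for k in ('t','joints','position','orientation')})
f=grab('wrist'); save(f,'pics/w0.png'); print(-f['R'].T@f['t'])
```

```text
{'t': np.float64(2.6), 'joints': array([ 0.784,  0.023, -0.441,  1.822,  0.011,  1.298,  0.412]), 'position': array([ 0.419, -0.185,  0.331]), 'orientation': array([-3.142e+00,  1.000e-03,  1.643e+00])}
[ 0.41351425 -0.11457728  0.51080702]
```

View pics/w0.png

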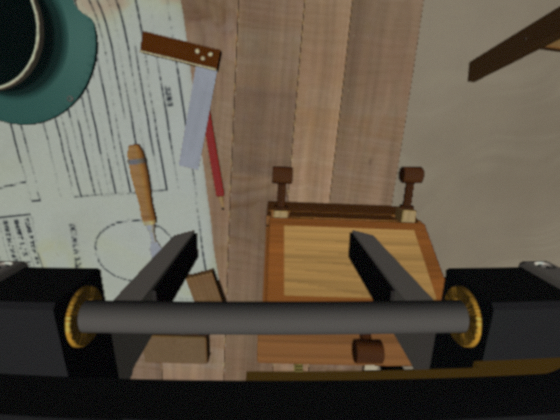

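The wrist view shows all three knobs: near at about (282,174), far (411,175) and flap (369,351).

```bash
cat > k.py <<'E'
from h import *
from scipy.optimize import least_squares
def cen(f,u,v,h=16):
    w=f['img'][v-h:v+h+1,u-h:u+h+1].astype(int).sum(2)
    m=(w<w[h-3:h+4,h-3:h+4].mean()*1.35+10).astype(np.uint8)
    m=cv2.morphologyEx(m,cv2.MORPH_OPEN,np.ones((9,9),np.uint8))
    k,l,st,c=cv2.connectedComponentsWithStats(m); j=l[h,h]
    return c[j]+[u-h,v-h],st[j]
E
python3 - <<'E'
from k import *
f=grab('wrist'); Q=[]
for (u,v),z in zip([(282,174),(411,175),(369,351)],(.086,.086,.246)):
    c,st=cen(f,u,v); q=onz(f,*c,z); Q.append(q); print(np.round(c,1),st,q.round(4), dep(f,*c).round(3))
Q=np.array(Q)
d=Q[1]-Q[0]; print(np.hypot(*d[:2]),np.degrees(np.arctan2(d[1],d[0])))
E
```

```text
[281.9 174.2] [  7   8  19  18 330] [ 0.4303 -0.1784  0.086 ] [ 0.43  -0.177  0.099]
[411.  173.9] [  5   7  23  17 368] [ 0.6106 -0.1647  0.086 ] [ 0.605 -0.163  0.099]
[368.  349.4] [  0   0  32  28 811] [ 0.5262 -0.3278  0.246 ] [ 0.522 -0.32   0.256]
0.18088864276350305 4.35547273079169
```

Emit:
move_arm:
  plan:
    - [0.11,0.07,-0.4,0]
    - [0.11,0.07,-0.4,0]
    - [0,0,-0.5,0]
    - [0,0,-0.5,0]
    - [0,0,-0.5,0]
    - [0,0,-0.5,0]
    - [0,0,-0.5,0]
    - [0,0,-0.5,0]
    - [0,0,-0.5,0]
    - [0,0,-0.5,0]
    - [0,0,-0.27,0]
    - [0,0,-0.2,0]
    - [0,0,0,0]
    - [0,0,0,0]

```text
t: 4.1
position: [0.4308, -0.1784, 0.0675]
orientation: [3.141, 0.0, 1.643]
force: [0.9, 1.0, -0.0]
grip_width: 1.002
grip_force: 0.0
```

Emit:
move_arm:
  plan:
    - [0,0,0,0]
    - [0,0,0,0]
    - [0,0,0,0]
    - [0,0,0,0]
    - [0,0,0,0]
    - [0,0,0,0]
    - [0,0,0,0]
    - [0,0,0,0]
    - [0,0,0,0]
    - [0,0,0,0]
  hand: 0

```text
t: 5.1
position: [0.431, -0.1781, 0.067]
orientation: [3.141, -0.0, 1.643]
force: [5.7, 0.7, -5.5]
grip_width: 0.297
grip_force: 30.0
```

Emit:
move_arm:
  plan:
    - [-0.015,0.2,0,0]
    - [-0.015,0.2,0,0]
    - [-0.015,0.2,0,0]
    - [-0.015,0.2,0,0]
    - [-0.015,0.2,0,0]
    - [-0.015,0.2,0,0]
    - [-0.015,0.2,0,0]
    - [-0.015,0.2,0,0]
    - [-0.015,0.2,0,0]
    - [-0.015,0.2,0,0]
    - [-0.01,0.14,0,0]
    - [-0.01,0.1,0,0]
    - [0,0.04,0,0]
    - [0,0,0,0]
    - [0,0,0,0]

```text
t: 6.6
position: [0.427, -0.0673, 0.0688]
orientation: [3.132, 0.004, 1.641]
force: [25.2, -24.0, -3.2]
grip_width: 0.297
grip_force: 29.9
```

Emit:
move_arm:
  plan:
    - [0,-0.08,0,0]
    - [0,0,0,0]
    - [0,0,0,0]
    - [0,0,0,0]
    - [0,0,0,0]
    - [0,0,0,0]
  hand: 1

```text
t: 7.2
position: [0.4218, -0.0681, 0.0668]
orientation: [-3.141, -0.0, 1.644]
force: [-0.5, 0.4, 0.4]
grip_width: 0.771
grip_force: 0.0
```

Emit:
move_arm:
  plan:
    - [0,0,0.4,0]
    - [0,0,0.5,0]
    - [0,0,0.5,0]
    - [0,0,0.5,0]
    - [0,0,0.5,0]
    - [0,0,0.5,0]
    - [0,0,0.5,0]
    - [0,0,0.4,0]
    - [0.5,-0.25,0.3,0]
    - [0.5,-0.25,0.3,0]
    - [0.5,-0.25,0.3,0]
    - [0.5,-0.25,0,0]
    - [0.5,-0.25,0,0]
    - [0.5,0,0,0]
    - [0,0,0,0]
    - [0,0,0,0]
    - [0,0,0,0]

```text
t: 8.9
position: [0.5714, -0.1305, 0.302]
orientation: [-3.141, 0.0, 1.644]
force: [-1.0, -0.3, -0.3]
grip_width: 1.001
grip_force: 0.0
```

Run:
```python
from h import *
s=state(); print({k:np.round(s[k],3) for k in ('t','joints','position','orientation')})
f=grab('wrist'); save(f,'pics/w1.png'); print(-f['R'].T@f['t'])
```

```text
{'t': np.float64(8.9), 'joints': array([ 0.554,  0.308, -0.484,  1.578,  0.147,  1.292,  0.122]), 'position': array([ 0.571, -0.131,  0.302]), 'orientation': array([-3.141,  0.   ,  1.644])}
[ 0.56577369 -0.06047379  0.48221596]
```

View pics/w1.png

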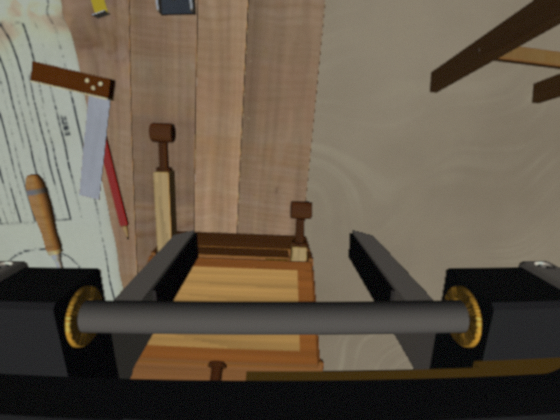

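The near support is out, with its knob at (162,132). The far knob is at (301,210).

Run:
```python
from k import *
f=grab('wrist')
for (u,v) in [(162,132),(301,210)]:
    c,st=cen(f,u,v); q=onz(f,*c,.086); print(np.round(c,1),st,q.round(4))
a=onz(f,165,172,.1);b=onz(f,165,245,.1);print(a,b)
```

```text
[162.1 133.6] [  3   7  27  26 555] [ 0.4262 -0.0786  0.086 ]
[300.5 210. ] [  6   8  20  18 341] [ 0.6099 -0.1656  0.086 ]
[ 0.4342507  -0.12498482  0.1       ] [ 0.43283025 -0.22320175  0.1       ]
```

Emit:
move_arm:
  plan:
    - [0.39,-0.35,0,0]
    - [0.39,-0.35,0,0]
    - [0,0,-0.5,0]
    - [0,0,-0.5,0]
    - [0,0,-0.5,0]
    - [0,0,-0.5,0]
    - [0,0,-0.5,0]
    - [0,0,-0.5,0]
    - [0,0,-0.5,0]
    - [0,0,-0.5,0]
    - [0,0,-0.4,0]
    - [0,0,-0.3,0]
    - [0,0,0,0]
    - [0,0,0,0]

```text
t: 10.4
position: [0.6112, -0.1657, 0.0676]
orientation: [3.141, 0.0, 1.643]
force: [0.2, -0.2, 0.8]
grip_width: 1.0
grip_force: 0.0
```

Emit:
move_arm:
  plan:
    - [0,0,0,0]
    - [0,0,0,0]
    - [0,0,0,0]
    - [0,0,0,0]
    - [0,0,0,0]
    - [0,0,0,0]
    - [0,0,0,0]
    - [0,0,0,0]
    - [0,0,0,0]
    - [0,0,0,0]
  hand: 0

```text
t: 11.4
position: [0.6108, -0.1657, 0.0669]
orientation: [-3.141, -0.0, 1.643]
force: [-1.5, 0.4, 1.3]
grip_width: 0.298
grip_force: 29.9
```

Emit:
move_arm:
  plan:
    - [-0.01,0.2,0,0]
    - [-0.01,0.2,0,0]
    - [-0.01,0.2,0,0]
    - [-0.01,0.2,0,0]
    - [-0.01,0.2,0,0]
    - [-0.01,0.2,0,0]
    - [-0.01,0.2,0,0]
    - [-0.01,0.2,0,0]
    - [0,0.2,0,0]
    - [0,0.1,0,0]
    - [0,0,0,0]

```text
t: 12.5
position: [0.6075, -0.0708, 0.067]
orientation: [3.14, 0.002, 1.643]
force: [7.6, -6.5, -5.8]
grip_width: 0.297
grip_force: 29.9
```

Emit:
move_arm:
  plan:
    - [0.03,0.08,0,0]
    - [0,0.08,0,0]
    - [0,0.08,0,0]
    - [0,0,0,0]
    - [0,0,0,0]

```text
t: 13.0
position: [0.6073, -0.065, 0.0666]
orientation: [-3.139, 0.007, 1.638]
force: [-3.5, -32.5, 0.7]
grip_width: 0.296
grip_force: 29.8
```

Emit:
move_arm:
  plan:
    - [0,0.06,0,0]
    - [0,0.06,0,0]
    - [0,0,0,0]
    - [0,0,0,0]

```text
t: 13.4
position: [0.6071, -0.0594, 0.0665]
orientation: [-3.138, 0.008, 1.638]
force: [-4.1, -34.9, -0.2]
grip_width: 0.295
grip_force: 29.7
```

Emit:
move_arm:
  plan:
    - [0,-0.08,0,0]
    - [0,0,0,0]
    - [0,0,0,0]
    - [0,0,0,0]
    - [0,0,0,0]
    - [0,0,0,0]
  hand: 1

```text
t: 14.0
position: [0.6085, -0.0563, 0.0669]
orientation: [-3.142, -0.0, 1.644]
force: [-0.2, 0.7, -0.2]
grip_width: 0.766
grip_force: 0.0
```

Emit:
move_arm:
  plan:
    - [0,0,0.4,0]
    - [0,0,0.5,0]
    - [0,0,0.5,0]
    - [0,0,0.5,0]
    - [0,0,0.5,0]
    - [0,0,0.5,0]
    - [0,0,0.5,0]
    - [0,0,0.5,0]
    - [0,0,0.5,0]
    - [0,0,0.5,0]
    - [0,0,0.4,0]
    - [-0.4,-0.5,0,-0.1]
    - [-0.4,-0.5,0,-0.1]
    - [-0.4,-0.5,0,-0.06]
    - [-0.4,-0.5,0,0]
    - [-0.16,-0.5,0,0]
    - [0,0,0,0]
    - [0,0,0,0]

```text
t: 15.8
position: [0.5204, -0.1817, 0.332]
orientation: [3.141, -0.0, 1.606]
force: [0.4, 0.4, 0.5]
grip_width: 0.997
grip_force: 0.0
```

Run:
```python
from h import *
s=state(); print({k:np.round(s[k],3) for k in ('t','joints','position','orientation')})
f=grab('wrist'); save(f,'pics/w2.png'); print(-f['R'].T@f['t'])
```

```text
{'t': np.float64(15.8), 'joints': array([ 0.636,  0.214, -0.422,  1.618,  0.089,  1.329,  0.237]), 'position': array([ 0.52 , -0.182,  0.332]), 'orientation': array([ 3.141, -0.   ,  1.606])}
[ 0.51739453 -0.11155229  0.51225395]
```

View pics/w2.png

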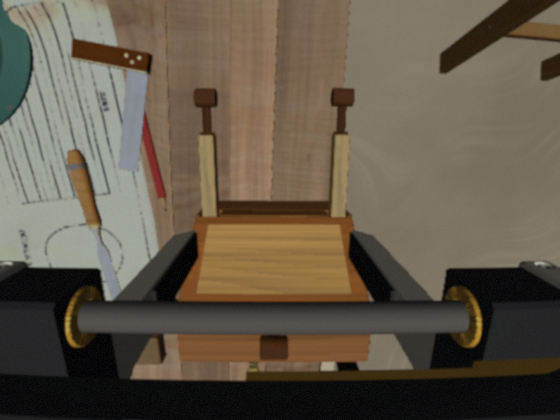

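Both supports are out by the same amount, with knobs at (205,97) and (343,97). The flap knob is partly hidden at (273,347).

Run:
```python
from k import *
f=grab('wrist'); Q=[]
for (u,v) in [(205,97),(343,97)]:
    c,st=cen(f,u,v); q=onz(f,*c,.086); Q.append(q); print(np.round(c,1),st,q.round(4))
d=Q[1]-Q[0]; print(np.hypot(*d[:2]),np.degrees(np.arctan2(d[1],d[0])))
print(onz(f,273,347,.246))
a=np.radians(2.2); m=(Q[0]+Q[1])/2; ex=np.array([np.sin(a),-np.cos(a)])
print('mid',m,'flapknob pred closed',m[:2]+ex*(.158+.0975),'hinge',m[:2]+ex*.158)
```

```text
[205.4  99.6] [  5   8  24  25 481] [ 0.4267 -0.0786  0.086 ]
[341.8  97.9] [  4   8  23  20 418] [ 0.607  -0.0699  0.086 ]
0.180492987857217 2.7826583049127507
[ 0.52547752 -0.3281104   0.246     ]
mid [ 0.51687985 -0.07425202  0.086     ] flapknob pred closed [ 0.52668794 -0.32956369] hinge [ 0.52294513 -0.23213556]
```

Emit:
move_arm:
  plan:
    - [0.06,-0.45,0,0]
    - [0.06,-0.45,0,0]
    - [0,-0.45,0,0]
    - [0,-0.45,0,0]
    - [0,-0.45,0,0]
    - [0,-0.45,0,0]
    - [0,-0.22,-0.3,0]
    - [0,0,-0.4,0]
    - [0,0,-0.4,0]
    - [0,0,-0.4,0]
    - [0,0,-0.4,0]
    - [0,0,-0.2,0]
    - [0,0,0,0]
    - [0,0,0,0]

```text
t: 17.3
position: [0.5269, -0.3273, 0.2273]
orientation: [3.141, 0.0, 1.608]
force: [0.5, -0.2, -0.4]
grip_width: 1.002
grip_force: 0.0
```

Emit:
move_arm:
  plan:
    - [0,0,0,0]
    - [0,0,0,0]
    - [0,0,0,0]
    - [0,0,0,0]
    - [0,0,0,0]
    - [0,0,0,0]
    - [0,0,0,0]
    - [0,0,0,0]
    - [0,0,0,0]
    - [0,0,0,0]
  hand: 0

```text
t: 18.3
position: [0.5261, -0.3277, 0.2269]
orientation: [-3.141, -0.0, 1.607]
force: [-3.7, -0.2, 2.2]
grip_width: 0.296
grip_force: 30.0
```

Run:
```python
from h import *
s=state(); print({k:np.round(s[k],4) for k in ('t','position','force','grip_width')})
phi=np.radians(np.linspace(55,180,51)); s=-.17*np.cos(phi); z=.17*np.sin(phi)
ds=np.diff(s)/.05; dz=np.diff(z)/.05
for a,b in zip(ds,dz): print([-round(a*.036,3),round(a,2),round(b,2),0],end=', ')
print(np.round(np.cumsum(np.round(ds,2))*.05,3)[[16,33,49]],np.round(np.cumsum(np.round(dz,2))*.05,3)[[16,33,49]], (s-s[0])[[17,34,50]],(z-z[0])[[17,34,50]])
```

```text
{'t': np.float64(18.3), 'position': array([ 0.5261, -0.3277,  0.2269]), 'force': array([-3.6546, -0.176 ,  2.1952]), 'grip_width': np.float64(0.2962)}
[np.float64(-0.004), np.float64(0.12), np.float64(0.08), 0], [np.float64(-0.005), np.float64(0.13), np.float64(0.08), 0], [np.float64(-0.005), np.float64(0.13), np.float64(0.07), 0], [np.float64(-0.005), np.float64(0.13), np.float64(0.07), 0], [np.float64(-0.005), np.float64(0.14), np.float64(0.06), 0], [np.float64(-0.005), np.float64(0.14), np.float64(0.05), 0], [np.float64(-0.005), np.float64(0.14), np.float64(0.05), 0], [np.float64(-0.005), np.float64(0.14), np.float64(0.04), 0], [np.float64(-0.005), np.float64(0.14), np.float64(0.04), 0], [np.float64(-0.005), np.float64(0.15), np.float64(0.03), 0], [np.float64(-0.005), np.float64(0.15), np.float64(0.02), 0], [np.float64(-0.005), np.float64(0.15), np.float64(0.02), 0], [np.float64(-0.005), np.float64(0.15), np.float64(0.01), 0], [np.float64(-0.005), np.float64(0.15), np.float64(0.0), 0], [np.float64(-0.005), np.float64(0.15), np.float64(-0.0), 0], [np.float64(-0.005), np.float64(0.1
[... 1538 characters left out ...]
at64(0.06), np.float64(-0.14), 0], [np.float64(-0.002), np.float64(0.05), np.float64(-0.14), 0], [np.float64(-0.002), np.float64(0.05), np.float64(-0.14), 0], [np.float64(-0.001), np.float64(0.04), np.float64(-0.14), 0], [np.float64(-0.001), np.float64(0.04), np.float64(-0.14), 0], [np.float64(-0.001), np.float64(0.03), np.float64(-0.15), 0], [np.float64(-0.001), np.float64(0.02), np.float64(-0.15), 0], [np.float64(-0.001), np.float64(0.02), np.float64(-0.15), 0], [np.float64(-0.0), np.float64(0.01), np.float64(-0.15), 0], [np.float64(-0.0), np.float64(0.0), np.float64(-0.15), 0], [0.12  0.229 0.269] [ 0.03 -0.03 -0.14] [0.11969745 0.22773555 0.26750799] [ 0.02928978 -0.02998195 -0.13925585]
```

Emit:
move_arm:
  plan:
    - [-0.004,0.12,0.08,0]
    - [-0.005,0.13,0.08,0]
    - [-0.005,0.13,0.07,0]
    - [-0.005,0.13,0.07,0]
    - [-0.005,0.14,0.06,0]
    - [-0.005,0.14,0.05,0]
    - [-0.005,0.14,0.05,0]
    - [-0.005,0.14,0.04,0]
    - [-0.005,0.14,0.04,0]
    - [-0.005,0.15,0.03,0]
    - [-0.005,0.15,0.02,0]
    - [-0.005,0.15,0.01,0]
    - [-0.005,0.15,0,0]
    - [-0.005,0.15,0,0]
    - [-0.005,0.15,0,0]
    - [-0.005,0.15,-0.01,0]
    - [-0.005,0.14,-0.02,0]
    - [0,0,0,0]

```text
t: 20.1
position: [0.5222, -0.2066, 0.2563]
orientation: [3.142, 0.001, 1.608]
force: [-8.9, -1.1, 6.2]
grip_width: 0.297
grip_force: 30.0
```

Emit:
move_arm:
  plan:
    - [-0.005,0.15,-0.02,0]
    - [-0.005,0.15,-0.03,0]
    - [-0.005,0.14,-0.04,0]
    - [-0.005,0.14,-0.04,0]
    - [-0.005,0.14,-0.05,0]
    - [-0.005,0.14,-0.05,0]
    - [-0.005,0.14,-0.06,0]
    - [-0.005,0.13,-0.07,0]
    - [-0.005,0.13,-0.07,0]
    - [-0.005,0.13,-0.08,0]
    - [-0.004,0.12,-0.08,0]
    - [-0.004,0.12,-0.09,0]
    - [-0.004,0.12,-0.09,0]
    - [-0.004,0.11,-0.1,0]
    - [-0.004,0.11,-0.1,0]
    - [-0.004,0.1,-0.11,0]
    - [-0.004,0.1,-0.11,0]
    - [0,0,0,0]

```text
t: 21.9
position: [0.5185, -0.0974, 0.1961]
orientation: [3.141, -0.001, 1.609]
force: [-5.9, 4.9, 5.4]
grip_width: 0.297
grip_force: 30.0
```

Emit:
move_arm:
  plan:
    - [-0.003,0.09,-0.12,0]
    - [-0.003,0.09,-0.12,0]
    - [-0.003,0.08,-0.12,0]
    - [-0.003,0.08,-0.13,0]
    - [-0.003,0.07,-0.13,0]
    - [-0.002,0.07,-0.13,0]
    - [-0.002,0.06,-0.14,0]
    - [-0.002,0.05,-0.14,0]
    - [-0.002,0.05,-0.14,0]
    - [-0.001,0.04,-0.14,0]
    - [-0.001,0.03,-0.14,0]
    - [-0.001,0.03,-0.15,0]
    - [-0.001,0.02,-0.15,0]
    - [0,0.02,-0.15,0]
    - [0,0,0,0]

```text
t: 23.4
position: [0.5172, -0.0586, 0.1007]
orientation: [3.141, -0.001, 1.608]
force: [-3.8, 5.4, 1.1]
grip_width: 0.294
grip_force: 30.0
```

Emit:
move_arm:
  plan:
    - [0,0,-0.08,0]
    - [0,0,-0.08,0]
    - [0,0,0,0]

```text
t: 23.7
position: [0.5172, -0.0584, 0.093]
orientation: [3.141, -0.002, 1.608]
force: [-4.5, 8.3, 0.7]
grip_width: 0.299
grip_force: 30.0
```

Emit:
move_arm:
  plan:
    - [0,0,-0.05,0]
    - [0,0,-0.05,0]
    - [0,0,0,0]
    - [0,0,0,0]

```text
t: 24.1
position: [0.5172, -0.0584, 0.0883]
orientation: [3.141, -0.002, 1.608]
force: [-5.0, 7.4, 1.7]
grip_width: 0.297
grip_force: 30.0
```

Emit:
move_arm:
  plan:
    - [0,0,-0.04,0]
    - [0,0,0,0]
    - [0,0,0,0]

```text
t: 24.4
position: [0.5172, -0.0584, 0.0863]
orientation: [3.141, -0.001, 1.608]
force: [-5.8, 7.3, 0.5]
grip_width: 0.296
grip_force: 30.0
```

Emit:
move_arm:
  plan:
    - [0,0,-0.03,0]
    - [0,0,0,0]
    - [0,0,0,0]

```text
t: 24.7
position: [0.5172, -0.0585, 0.0848]
orientation: [3.141, -0.001, 1.608]
force: [-5.0, 7.0, 0.2]
grip_width: 0.296
grip_force: 30.0
```

Run:
```python
from h import *
print(state()['force'])
f=grab('side'); cv2.imwrite('pics/s3.png',cv2.resize(f['img'][110:310,190:400],None,fx=2.8,fy=2.8,interpolation=cv2.INTER_CUBIC)[:,:,::-1])
```

```text
[-4.96140117  7.0055188   0.23057451]
```

View pics/s3.png

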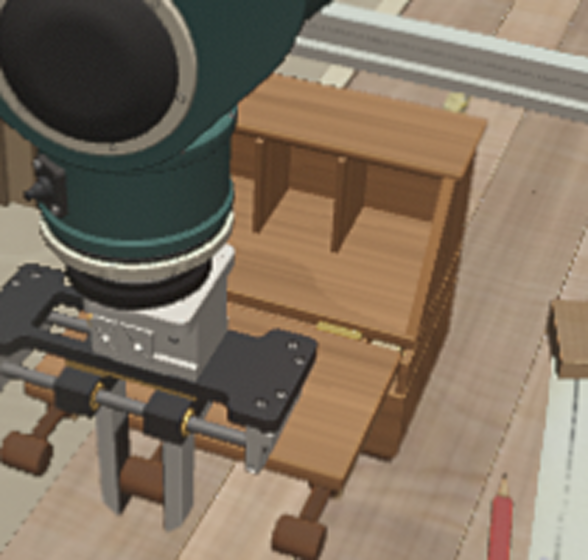

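The flap is held by its knob and close to horizontal over both supports. I'll keep lowering it in small steps until I feel contact.

Emit:
move_arm:
  plan:
    - [0,0,-0.04,0]
    - [0,0,0,0]
    - [0,0,0,0]

```text
t: 25.05
position: [0.5172, -0.0585, 0.0828]
orientation: [3.141, -0.001, 1.608]
force: [-5.9, 6.8, 0.7]
grip_width: 0.296
grip_force: 30.0
```

Emit:
move_arm:
  plan:
    - [0,0,-0.04,0]
    - [0,0,0,0]
    - [0,0,0,0]

```text
t: 25.35
position: [0.5172, -0.0586, 0.0808]
orientation: [3.141, -0.001, 1.608]
force: [-4.0, 6.9, -0.4]
grip_width: 0.296
grip_force: 30.0
```

Run:
```python
from h import *
f=grab('side')
for p in [(330,455),(345,440),(350,400),(360,370),(310,360),(300,440)]:
    u,v=p[0]/2.8+190,p[1]/2.8+110; print(p,dep(f,u,v).round(4))
for p in [(280,530),(310,540),(145,475)]:
    u,v=p[0]/2.8+190,p[1]/2.8+110; print('knob',p,dep(f,u,v).round(4))
```

```text
(330, 455) [ 0.4265 -0.1202  0.1142]
(345, 440) [ 0.4226 -0.1354  0.1145]
(350, 400) [ 0.4323 -0.1715  0.1125]
(360, 370) [ 0.4356 -0.199   0.1138]
(310, 360) [ 0.4301 -0.0809  0.2212]
(300, 440) [ 0.4467 -0.1222  0.1165]
knob (280, 530) [ 0.4368 -0.0686  0.0961]
knob (310, 540) [ 0.4184 -0.0693  0.0955]
knob (145, 475) [ 0.5174 -0.0565  0.1184]
```

The panel reads level, at 0.114 m from the hinge to its edge. I'll go down a little more to confirm contact before letting go.

Emit:
move_arm:
  plan:
    - [0,0,-0.04,0]
    - [0,0,0,0]
    - [0,0,0,0]

```text
t: 25.7
position: [0.5172, -0.0587, 0.0794]
orientation: [3.141, -0.001, 1.608]
force: [-9.9, 6.1, 12.5]
grip_width: 0.298
grip_force: 30.0
```

Emit:
move_arm:
  plan:
    - [0,0,-0.04,0]
    - [0,0,0,0]
    - [0,0,0,0]

```text
t: 26.0
position: [0.5173, -0.0589, 0.0781]
orientation: [3.141, -0.0, 1.608]
force: [-16.8, 5.4, 29.0]
grip_width: 0.296
grip_force: 30.0
```

Run:
```python
from h import *
f=grab('side')
for p in [(325,455),(345,440),(350,400),(360,370),(145,475),(145,465)]:
    u,v=p[0]/2.8+190,p[1]/2.8+110; a=int(round(u));b=int(round(v)); print(p,dep(f,u,v).round(4))
```

```text
(325, 455) [ 0.429  -0.118   0.1153]
(345, 440) [ 0.4226 -0.1352  0.1147]
(350, 400) [ 0.4319 -0.1701  0.1139]
(360, 370) [ 0.4352 -0.1976  0.1151]
(145, 475) [ 0.5183 -0.0582  0.1164]
(145, 465) [ 0.5214 -0.0645  0.1174]
```

Contact is firm: 29 N upward, so the flap is resting on the supports. I'll relax the push, release and lift clear.

Emit:
move_arm:
  plan:
    - [0,0,0.06,0]
    - [0,0,0,0]

```text
t: 26.25
position: [0.5172, -0.0589, 0.0801]
orientation: [3.141, -0.001, 1.608]
force: [-3.4, 4.7, -2.9]
grip_width: 0.297
grip_force: 30.0
```

Emit:
move_arm:
  plan:
    - [0,0,0,0]
    - [0,0,0,0]
    - [0,0,0,0]
    - [0,0,0,0]
    - [0,0,0,0]
    - [0,0,0,0]
    - [0,0,0,0]
  hand: 0.8

```text
t: 26.95
position: [0.517, -0.0602, 0.0794]
orientation: [-3.142, 0.0, 1.607]
force: [0.4, -0.1, -1.2]
grip_width: 0.796
grip_force: 0.0
```

Emit:
move_arm:
  plan:
    - [0,0,0.2,0]
    - [0,0,0.4,0]
    - [0,0,0.5,0]
    - [0,0,0.5,0]
    - [0,0,0.5,0]
    - [0,0,0.5,0]
    - [0,0,0.5,0]
    - [0,0,0.5,0]
    - [0,0,0.5,0]
    - [0,0,0.5,0]
    - [0,0,0.3,0]
    - [0,0,0,0]
    - [0,0,0,0]

```text
t: 28.25
position: [0.5168, -0.0601, 0.3244]
orientation: [3.142, 0.0, 1.607]
force: [-0.6, -0.6, -1.0]
grip_width: 0.8
grip_force: 0.0
```

Run:
```python
from h import *
s=state(); print(s['t'],s['position'],s['force'])
f=grab('wrist'); save(f,'pics/w4.png')
f=grab('side')
for p in [(325,455),(345,440),(350,400),(360,370),(145,475)]:
    u,v=p[0]/2.8+190,p[1]/2.8+110; print(p,dep(f,u,v).round(4))
```

```text
28.25 [ 0.5167921  -0.06010797  0.32437919] [-0.56936434 -0.63772756 -1.04709975]
(325, 455) [ 0.4297 -0.1205  0.1126]
(345, 440) [ 0.4228 -0.1362  0.1137]
(350, 400) [ 0.4322 -0.1709  0.1131]
(360, 370) [ 0.4355 -0.1989  0.1139]
(145, 475) [ 0.5173 -0.0565  0.1185]
```

View pics/w4.png

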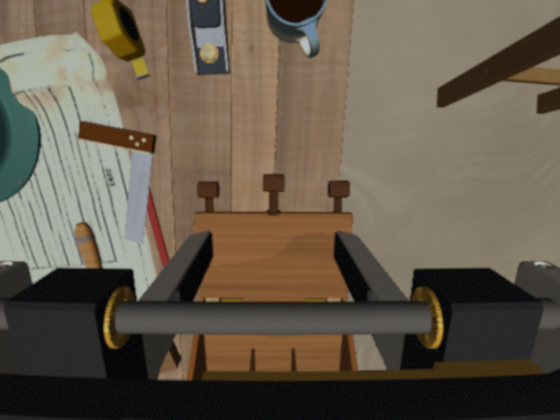

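The flap lies level on both supports. The support knobs at (207,189) and (339,188) match each other, and the arm is clear.

```bash
python3 -c "
from workcell import robot
print(robot.hand_in())"
```

```text
the job is handed in; nothing more can be done
None
```

I pulled both supports out to their stops, then lowered the flap by its knob until it rested level on them. I let go, lifted the arm clear and handed the job in at about 28 s; no verdict came back.

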